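# Clamp a meal tray in the portioning jig

## Task

Push the metal meal tray along the table with the fingertips until its edge sits flat against the stop bar of the jig, under the clamp jaw; do not lift or tip it. Then spin the wing nut on the jig clockwise (seen from above) with repeated fingertip strokes on its wings until it stops turning and the jaw is down on the tray's rim. Leave the cup, bowl and bottle where they stand.

Things in the scene. Friction and masses are not known exactly. Their poses are not given: they have to be found in the camera images.
- jig: Aluminium tray jig fixed to the table. Origin on the table, mid-face of its stop bar; x points from the tray into the bar, z up. Bar: face at x=0, 12 mm thick, 180 mm along y, 18 mm high. Clamp post (12 mm round, top z=85 mm) at x=35 mm, y=0. Upright plate behind the nut: near face x=79 mm, 70 mm wide, 70 mm high; no room for a finger between it and the wings.
- tray: Loose open metal meal tray, four compartments, 150 mm (x) by 200 mm (y), 25 mm high, walls 4 mm, 0.3 to 0.55 kg. Origin at the centre of its underside. At the start its +x edge faces the stop bar, 40 to 90 mm away, off-centre up to 20 mm, yaw within 0.15 rad of the jig's; home, its origin is at jig x = -75 mm.
- wingnut (a joint): Turn of the wing nut in rad, growing clockwise seen from above: starts at 1 to 4.5, stops hard at 11 (tight). It goes down 8 mm a turn, stays where it is left, takes about 0.03 N m (slightly more as the jaw meets the rim). The two opposite wings point along the yaw (jig yaw - value) and that + pi.
- nut_mid (a point): Point on the wing nut's axis at mid-height of its wings. Black nut on the clamp post: 20 mm round boss, two flat upright wings, each 6 mm thick, 20 mm high, reaching 38 mm from the axis; lower edges 8 mm above the jaw's top face.
- cup: Steel cup, 72 mm across, 80 mm high, loose bystander; origin at the centre of its underside.
- bowl: White bowl, 120 mm across, 50 mm high, loose bystander; origin at the centre of its underside.
- bottle: Amber bottle, 60 mm across, 170 mm high, loose bystander; origin at the centre of its underside.
- jaw: Steel clamp jaw under the wing nut, going down with it: 6 mm thick, 28 mm wide (y), reaching 51 mm towards the tray and 25 mm back from the post's axis. Origin on that axis at the jaw's underside, which starts 32 to 37 mm above the table, so that the tray slides under it.
There are look-alikes about, which are no part of the job. Several things look just like the tray: the one meant starts farthest to the robot's left.

How it is judged:
On the way, in this order (a step that is already met when the one before it is completed fails the run):
1. the tray is flat against the stop bar, under the jaw (x of tray in the frame of jig above -0.08 m and y of tray in the frame of jig between -0.05 and 0.05 m and angle between the x axis of tray and the x axis of jig, either way round below 0.05 rad and height (world z) of tray below 0.004 m), for 0.2 s.
2. the wing nut is turned to its stop (value of joint wingnut above 10.7 rad), for 0.2 s.
At the end, for the whole second after the job is handed in: The tray's edge is within 5 mm of the stop bar and square to it within 0.05 rad, its middle within 50 mm of the jaw's, flat on the table and at rest; the wing nut is within 0.3 rad of its stop and the jaw presses on the rim (over 0.5 N) (all of step 1 and value of joint wingnut above 10.7 rad and contact force between jaw and tray above 0.5 N and linear speed of tray below 0.01 m/s and angle between tray's own z axis and vertical below 0.05 rad); the robot touches nothing.
It fails at once if the tray is lifted or tipped (height (world z) of tray above 0.012 m or angle between tray's own z axis and vertical above 0.12 rad).
It fails at once if the cup, bowl or bottle is moved over 20 mm (distance of any of cup, bowl, bottle from where it was at the start of the episode above 0.02 m).
It also fails if it takes over 64 s, if anything falls off the work surface, if the arm or the gripper's body presses on something with over 40 N, if the wrist force passes 120 N, or if a joint passes its speed limit or range.

## Robot

A 6-joint arm with a two-finger parallel gripper is mounted at the origin on the work surface. World frame = base frame: x ahead of the robot, y to its left, z up, the work surface at z = 0. Lengths are in m, angles in rad, forces in N, time in s.
With the tool pointing down it reaches from about 0.3 to 0.775 m from the base axis. Payload 14.6 kg.
Tool frame: the origin (TCP) lies midway between the tips of the shut fingers; the grasp point (between the pads) lies manip.grip_point_offset behind it (manip.grip_point_offset is the distance from the TCP to the grasp point, in m); z points along the fingers, y is the direction in which the jaws open and shut (so a half turn about z gives the same grasp; the last joint's range is limited). The gripper opens to 85 mm and grips with 20 to 120 N. Pads are 22 mm wide; open, the fingers measure 114 mm over their backs; the gripper's body (76 mm by 85 mm) begins 54 mm behind the grasp point. The pads swing forward as they close: fully open they stand 13 mm farther back than shut.
Start: joints at [-1.393, 0.3, 1.521, -0, 1.321, -0.067], TCP at [0.133, -0.534, 0.231] pointing down, gripper open.
Joint ranges: [-3.03, 3.03], [-0.79, 2.21], [0.23, 2.52], [-1.04, 4.18], [0, 3.07], [-2.55, 2.55]. Speed limits (rad/s): [2.22, 2.22, 2.57, 3.14, 3.14, 3.14].

## Interface

Orientations are given as a unit quaternion [x, y, z, w].
In Python, from station import manip, optics, order gives the robot as it stands.
- The arm moves only by the tool carry_out, never from a script. Its argument "deltas" is a list that holds one entry, the list of rows, each a list of 7 numbers: the shift along the tool's x, y, z scaled (see below), then the turn, a rotation vector about the tool's x, y, z scaled (see below), then the gripper's target within -1 to 1 (fully open at 1, half-way at 0, shut at -1). In form: [[[x, y, z, ax, ay, az, jaw], ...]]. A call has 1 to 8 rows; each row is the pose to reach, as a shift and turn from the pose commanded when the call began, along the tool's axes at that moment, turning the shorter way round; what a row does not reach only later rows make up. The controller multiplies each number of a shift by 0.3 m and each number of a turn by 180 degrees. A row lasts 1/12 s, in which the tool goes at most 41.7 mm and 7.16 degrees, less where a joint would pass 70% of its speed; a pose out of reach is approached as far as the arm can. A call with a number of a shift or a turn outside -1 to 1 is refused whole. A call with a gripper value outside its range is refused whole. The fingers move at their own pace and stop on an object; "squeeze" is the grip in N (left out, the last holds). Time passes only in rows, so rows that repeat a pose let the fingers close. It gives the time, the measured TCP pose, the force and the opening at its end, in the units of the state.
- manip.state(): the state, without advancing time (a new reading comes with each control period).
- optics.camera(name): name is "side" or "top" or "wrist"; returns the picture (384x512x3 uint8, red, green, blue); there is no depth.
- optics.get_calibration(name): a dict with "fovy" (degrees; the focal length in pixels is half the picture's height over the tangent of half this angle, whatever the lens; pixels are square), "cx", "cy" (the principal point, pixels), "R" (3x3) and "t" (3): a world point X has camera coordinates R X + t. Camera axes: x right, y down, z forward; pixel columns grow to the right and rows downward; lengths in m; the calibration is good to about 2 mm. A picture is of the moment at which its call begins: read the wrist's pose just before it. get_calibration takes no time and is no camera call; for the wrist camera it gives the pose at the moment of the call.
- order.close_job(): hands the job in, once; it reports no verdict.
The state is a dict: "t": time; "joint_positions": joint angles; "dq": joint speeds; "effort": joint torques, N m; "eef_pos": TCP position; "tool_rot": TCP orientation; "wrist_force": force on the tool from outside, world axes, zero at the start; "wrist_torque": the same for the moment, N m; "opening": finger opening in m.
Only numpy, scipy, OpenCV 4.12 (cv2) and the standard library are available. Lean on these libraries where they do the work, as an engineer would, in place of code of your own. Each camera call takes 0.05 s, during which the arm holds its last target. There are 200 camera calls.

## Working session

There is one attempt and no reset: what is moved stays moved. The work goes in short steps, Python scripts to look and compute and a tool call to move; the robot and the scene stay as the last step left them, time stands still between calls to the robot, and variables do not carry over. Pictures are saved under pics/ and viewed, about 8 in all and at most 12, crops included, and the job is handed in when it is done.

Besides the shell and the picture viewer there is one more tool, called after "Call:" as name(argument=value, ...) on one line, values as JSON. carry_out: Moves the arm, as the interface text tells. Shifts and turns lie within -1 to 1; 1 stands for 0.3 m of shift or 180 degrees of turn. Its arguments: {"type":"object","properties":{"deltas":{"type":"array","items":{"type":"array","items":{"type":"array","items":{"type":"number"}}}},"squeeze":{"type":"number"}},"required":["deltas"]}

```bash
ls; mkdir -p pics; python3 - <<'E'
from station import manip, optics
import cv2, numpy as np
for n in ("top","side"):
    c=optics.get_calibration(n); im=optics.camera(n)
    print(n,c["fovy"],c["cx"],c["cy"],np.round(c["R"],4).tolist(),np.round(c["t"],4).tolist())
    cv2.imwrite(f"pics/{n}0.png",cv2.resize(im[:,:,::-1],(768,576),interpolation=cv2.INTER_CUBIC))
    np.save(f"pics/{n}0.npy",im)
s=manip.state(); print(s, manip.grip_point_offset)
E
```

```text
pics
top 42.403511063933315 250.82283380161508 187.48186491999778 [[0.0353, -0.9994, 0.0047], [-0.9744, -0.0355, -0.2219], [0.222, 0.0033, -0.975]] [-0.0174, 0.5359, 1.3633]
side 45.00100899826489 245.5395455891218 189.4541774392109 [[-0.8904, -0.4552, -0.0038], [-0.2775, 0.5493, -0.7882], [0.3609, -0.7007, -0.6154]] [0.4774, 0.2165, 1.3954]
{'t': 0.1, 'joint_positions': array([-1.39263564e+00,  3.00427083e-01,  1.52156343e+00, -1.56001601e-05,
        1.32069026e+00, -6.66057008e-02]), 'dq': array([-0.00016685, -0.00035197, -0.00421165, -0.00127284,  0.00037183,
        0.00120713]), 'effort': array([ 2.54324121e-03, -5.44378817e+01, -3.62369835e+01, -6.87422403e-05,
        3.02961686e-03, -8.98699227e-06]), 'eef_pos': array([ 0.13323194, -0.53338751,  0.23075292]), 'tool_rot': array([ 9.92520137e-01,  1.22079820e-01, -3.78752572e-05, -5.42794461e-04]), 'wrist_force': array([-0.33437448, -0.15612167,  0.45485359]), 'wrist_torque': array([-0.02729631, -0.02649178,  0.00612887]), 'opening': 0.08532967321115087} 0.0187
```

View pics/top0.png

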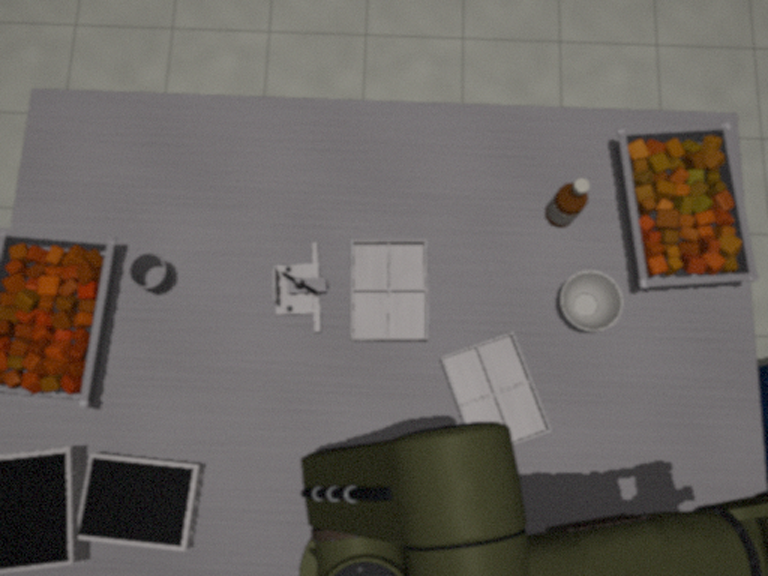

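View pics/side0.png

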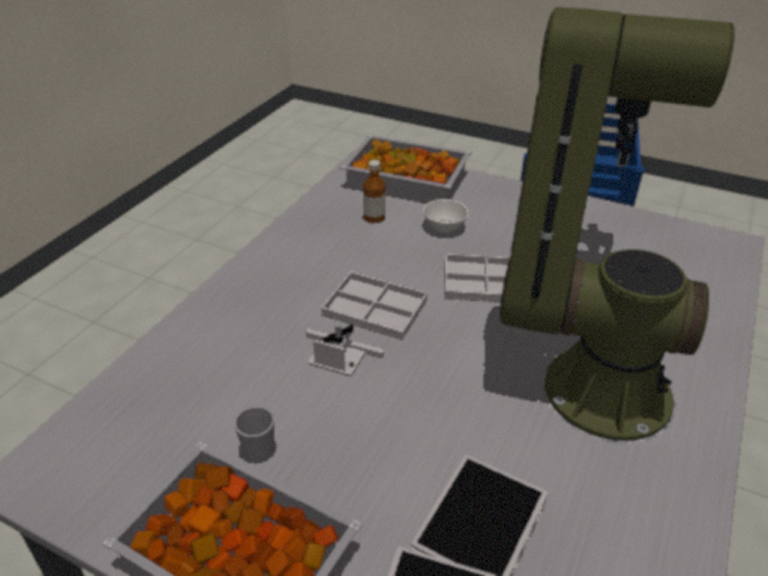

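The target tray is the left one, at (389,290) in the enlarged top view. The jig is beside it, with its bar at (317,243–331) and the nut near (300,283). The look-alike tray is at (495,390), the cup at (153,273), the bowl at (590,300) and the bottle at (567,203). Next I'll measure them.

```bash
cat > h.py <<'E'
import numpy as np, cv2
from station import manip, optics
def ray(cal,u,v,z):
    f=192/np.tan(np.radians(cal["fovy"])/2); R=np.array(cal["R"]);t=np.array(cal["t"])
    d=R.T@np.array([(u-cal["cx"])/f,(v-cal["cy"])/f,1]); o=-R.T@t
    return o+d*(z-o[2])/d[2]
def proj(cal,X):
    f=192/np.tan(np.radians(cal["fovy"])/2); p=np.array(cal["R"])@X+np.array(cal["t"])
    return p[0]/p[2]*f+cal["cx"],p[1]/p[2]*f+cal["cy"]
E
python3 - <<'E'
from h import *
im=np.load("pics/top0.npy"); c=optics.get_calibration("top")
g=im.min(axis=2); print("table",im[250,200],"tray",im[180,245],im[200,270], "bar",im[170,211])
m=((g>120)).astype(np.uint8)
m=cv2.morphologyEx(m,cv2.MORPH_CLOSE,np.ones((3,3)))
cs,_=cv2.findContours(m,cv2.RETR_EXTERNAL,cv2.CHAIN_APPROX_NONE)
for k in cs:
    a=cv2.contourArea(k); x,y,w,h=cv2.boundingRect(k)
    if a>40: print(a,(x,y,w,h),np.round(cv2.boxPoints(cv2.minAreaRect(k)),1).tolist())
# tray corners z=.025 (rough, from view)
s=2/3
for n,p,z in [("tray",(351,241),.025),("tray",(427,240),.025),("tray",(428,341),.025),("tray",(351,341),.025),("bar",(313.5,242.5),.018),("bar",(320,242.5),.018),("bar",(315,331.5),.018),("bar",(321.5,331.5),.018),("wing",(284,269),.065),("wing",(322,293),.065),("cup",(153,273),.04),("bowl",(590,300),.03),("bottle",(558,213),0.03)]:
    print(n,p,np.round(ray(c,(p[0]+.5)*s-.5,(p[1]+.5)*s-.5,z),4))
b=im[150:240,170:300][:,:,::-1]
cv2.imwrite("pics/crop1.png",cv2.resize(b,(780,540),interpolation=cv2.INTER_CUBIC))
E
```

```text
table [119 115 116] tray [154 149 149] [157 153 153] bar [141 137 136]
317.0 (53, 302, 79, 66) [[52.79999923706055, 359.6000061035156], [59.599998474121094, 301.20001220703125], [131.5, 309.5], [124.80000305175781, 367.8999938964844]]
158.0 (0, 297, 48, 85) [[0.0, 381.0], [0.0, 297.0], [47.0, 297.0], [47.0, 381.0]]
3158.5 (292, 221, 76, 76) [[291.8999938964844, 235.8000030517578], [342.20001220703125, 216.6999969482422], [369.0, 287.20001220703125], [318.79998779296875, 306.3999938964844]]
550.0 (374, 187, 32, 28) [[370.5, 202.5], [391.0, 182.0], [410.0, 201.0], [389.5, 221.5]]
105.0 (378, 179, 38, 42) [[376.6000061035156, 186.0], [399.0, 170.60000610351562], [423.6000061035156, 206.3000030517578], [401.20001220703125, 221.6999969482422]]
812.0 (176, 161, 41, 60) [[172.5, 166.89999389648438], [210.8000030517578, 160.5], [220.39999389648438, 218.60000610351562], [182.1999969482422, 225.0]]
434.5 (501, 158, 11, 65) [[501.0, 158.0], [511.0, 158.0], [511.0, 222.0], [501.0, 222.0]]
3453.0 (226, 156, 63, 71) [[225.6999969482422, 156.39999389648438], [287.0, 155.0], [288.6000061035156, 224.
[... 1482 characters left out ...]
000076293945], [48.70000076293945, -9.0], [480.79998779296875, 1.7999999523162842], [479.0, 74.0]]
46.5 (76, 0, 17, 10) [[76.0, 0.0], [92.0, 0.0], [92.0, 9.0], [76.0, 9.0]]
tray (351, 241) [0.625  0.0556 0.025 ]
tray (427, 240) [ 0.6326 -0.0956  0.025 ]
tray (428, 341) [ 0.43   -0.1017  0.025 ]
tray (351, 341) [0.4247 0.047  0.025 ]
bar (313.5, 242.5) [0.6211 0.1306 0.018 ]
bar (320, 242.5) [0.6216 0.1176 0.018 ]
bar (315, 331.5) [0.4417 0.118  0.018 ]
bar (321.5, 331.5) [0.4422 0.1053 0.018 ]
wing (284, 269) [0.5532 0.1799 0.065 ]
wing (322, 293) [0.5089 0.1047 0.065 ]
cup (153, 273) [0.5419 0.4375 0.04  ]
bowl (590, 300) [ 0.5212 -0.4156  0.03  ]
bottle (558, 213) [ 0.6969 -0.3566  0.03  ]
```

View pics/crop1.png

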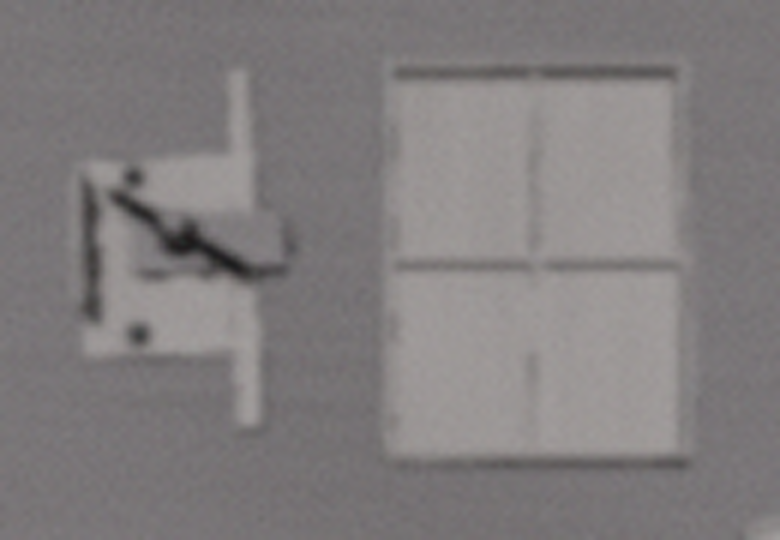

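The tray is about 60 mm from the bar and 13 mm off-centre, with yaw within 2°. The jig yaw is about 94°, its origin is near (0.532, 0.1115), and the wing value is about 3.7. I'll move to behind the tray now with the fingers open, then push.

Call:
carry_out(deltas=[[[0.81,-0.467,0,0,0,-0.222,1],[0.81,-0.467,0,0,0,-0.222,1],[0.81,-0.467,0,0,0,-0.222,1],[0.81,-0.467,0,0,0,-0.222,1],[0.81,-0.467,0,0,0,-0.222,1],[0.81,-0.467,0,0,0,-0.222,1],[0.81,-0.467,0,0,0,-0.222,1],[0.81,-0.467,0,0,0,-0.222,1]]])

```text
t: 0.77
eef_pos: [0.3379, -0.3355, 0.2312]
tool_rot: [0.89, 0.456, 0.0, -0.0]
wrist_force: [-1.1, -0.3, 0.6]
opening: 0.0852
```

Call:
carry_out(deltas=[[[0.9,0.16,0,0,0,-0.222,1],[0.9,0.16,0,0,0,-0.222,1],[0.9,0.16,0,0,0,-0.222,1],[0.9,0.16,0,0,0,-0.222,1],[0.9,0.16,0,0,0,-0.222,1],[0.9,0.16,0,0,0,-0.222,1],[0.9,0.16,0,0,0,-0.222,1],[0.9,0.16,0,0,0,-0.222,1]]])

```text
t: 1.43
eef_pos: [0.5348, -0.1457, 0.2305]
tool_rot: [0.681, 0.732, 0.0, -0.001]
wrist_force: [-0.1, -0.4, -0.8]
opening: 0.0855
```

```bash
cat >> h.py <<'E'
from scipy.spatial.transform import Rotation as Ro
J0=np.array([.532,.1115]); JY=np.radians(93.9)
def jig(x,y): 
    c,s=np.cos(JY),np.sin(JY); return J0+[c*x-s*y,s*x+c*y]
def tojig(p):
    c,s=np.cos(JY),np.sin(JY); d=np.array(p)[:2]-J0; return np.array([c*d[0]+s*d[1],-s*d[0]+c*d[1]])
def down(a): # tool z down, tool x at yaw a deg
    return Ro.from_euler('z',a,degrees=True)*Ro.from_euler('x',180,degrees=True)
def plan(pos,a):
    s=manip.state(); R=Ro.from_quat(s["tool_rot"]); x=R.as_matrix()[:,0]
    d=R.inv().apply(np.array(pos)-s["eef_pos"])/.3; w=(R.inv()*down(a)).as_rotvec()/np.pi
    print("t",round(s["t"],2),"pos",np.round(s["eef_pos"],4),"xang",round(np.degrees(np.arctan2(x[1],x[0])),1),"q6",round(s["joint_positions"][5],2),"F",np.round(s["wrist_force"],1),"T",np.round(s["wrist_torque"],2),"open",round(s["opening"],4))
    print("row",np.round(d,3),np.round(w,4))
E
python3 - <<'E'
from h import *
c=optics.get_calibration("top")
pts=[(170+u/6,150+v/6) for u,v in [(183,238),(112,192),(250,272)]]
for p in pts:
    for z in (.068,): print(np.round(ray(c,p[0],p[1],z),4))
print("nut by jig",jig(.035,0)); print(jig(-.25,.013),jig(-.161,.013))
# other tray corners
for p in [(292,236),(342,217)]: print(ray(c,*p,.025))
p=jig(-.25,.013); plan([p[0],p[1],.1],93.9); plan([p[0],p[1],-.003],93.9)
E
```

```text
[0.5228 0.1452 0.068 ]
[0.5441 0.1804 0.068 ]
[0.5075 0.1125 0.068 ]
nut by jig [0.52961946 0.14641895]
[ 0.53603393 -0.13880527] [ 0.52998057 -0.05001137]
[ 0.40504343 -0.12187945  0.025     ]
[ 0.46578204 -0.26651843  0.025     ]
t 1.43 pos [ 0.5348 -0.1457  0.2305] xang 94.2 q6 -0.41 F [-0.1 -0.4 -0.8] T [0.05 0.02 0.03] open 0.0855
row [0.022 0.006 0.435] [-0.0002 -0.0003  0.0015]
t 1.43 pos [ 0.5348 -0.1457  0.2305] xang 94.2 q6 -0.41 F [-0.1 -0.4 -0.8] T [0.05 0.02 0.03] open 0.0855
row [0.022 0.006 0.778] [-0.0002 -0.0003  0.0015]
```

Call:
carry_out(deltas=[[[0.02,0.005,0.3,0,0,0,1],[0.02,0.005,0.5,0,0,0,1],[0.02,0.005,0.6,0,0,0,1],[0.02,0.005,0.7,0,0,0,1],[0.02,0.005,0.75,0,0,0,1],[0.02,0.005,0.775,0,0,0,1],[0.02,0.005,0.775,0,0,0,1]]])

```text
t: 2.02
eef_pos: [0.5304, -0.1422, -0.0064]
tool_rot: [0.683, 0.731, -0.002, -0.004]
wrist_force: [-0.7, -0.2, -0.6]
opening: 0.085
```

```bash
python3 - <<'E'
from h import *
p=jig(-.161,.013); plan([p[0],p[1],-.003],93.9)
im=optics.camera("side")[110:240,180:320,::-1]
cv2.imwrite("pics/side1.png",cv2.resize(im,None,fx=4,fy=4,interpolation=cv2.INTER_CUBIC))
E
```

```text
t 2.02 pos [ 0.5304 -0.1422 -0.0064] xang 93.9 q6 -0.4 F [-0.7 -0.2 -0.6] T [ 0.03  0.02 -0.02] open 0.085
row [ 0.307  0.019 -0.011] [-0.0026 -0.0011 -0.    ]
```

View pics/side1.png

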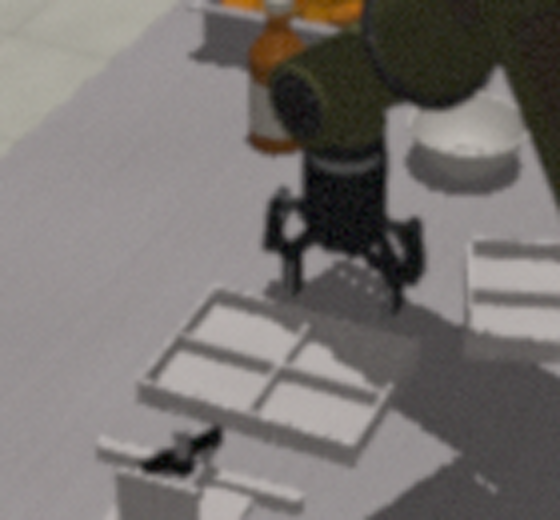

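The side crop shows both fingers down just behind the tray's far wall, at about (290,290) and (400,305), and nothing else in the way. I'll push now.

Call:
carry_out(deltas=[[[0.04,0.015,-0.005,0,0,0,1],[0.07,0.015,-0.005,0,0,0,1],[0.1,0.015,-0.005,0,0,0,1],[0.13,0.015,-0.005,0,0,0,1],[0.16,0.015,-0.005,0,0,0,1],[0.19,0.015,-0.005,0,0,0,1],[0.22,0.015,-0.005,0,0,0,1],[0.24,0.015,-0.005,0,0,0,1]]])

```text
t: 2.73
eef_pos: [0.5342, -0.0698, 0.0019]
tool_rot: [0.682, 0.731, 0.001, 0.002]
wrist_force: [0.5, -6.8, 6.2]
opening: 0.0851
```

Call:
carry_out(deltas=[[[0.015,0,0,0,0,0,1],[0.03,0,0,0,0,0,1],[0.04,0,0,0,0,0,1],[0.05,0,0,0,0,0,1],[0.055,0,0,0,0,0,1],[0.06,0,0,0,0,0,1],[0.06,0,0,0,0,0,1]]])

```text
t: 3.32
eef_pos: [0.5329, -0.0522, 0.0018]
tool_rot: [0.682, 0.731, 0.001, 0.001]
wrist_force: [1.4, -4.5, 3.5]
opening: 0.0852
```

```bash
python3 - <<'E'
from h import *
p=jig(-.161,.013); plan([p[0],p[1],-.003],93.9)
im=optics.camera("side")[110:240,180:320,::-1]
cv2.imwrite("pics/side2.png",cv2.resize(im,None,fx=4,fy=4,interpolation=cv2.INTER_CUBIC))
E
```

```text
t 3.32 pos [ 0.5329 -0.0522  0.0018] xang 94.0 q6 -0.23 F [ 1.4 -4.5  3.5] T [-0.55 -0.19 -0.07] open 0.0852
row [ 0.008 -0.009  0.016] [0.0009 0.0004 0.0004]
```

View pics/side2.png

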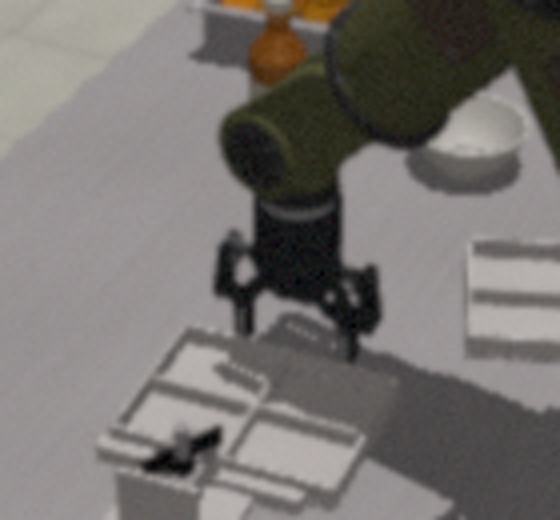

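Call:
carry_out(deltas=[[[0.004,0,0,0,0,0,1],[0.008,0,0,0,0,0,1],[0.012,0,0,0,0,0,1],[0.012,0,0,0,0,0,1]]])

```text
t: 3.7
eef_pos: [0.5325, -0.0488, 0.0015]
tool_rot: [0.682, 0.731, 0.0, 0.001]
wrist_force: [1.4, -5.1, 3.7]
opening: 0.0854
```

Call:
carry_out(deltas=[[[0.004,0,0,0,0,0,1],[0.008,0,0,0,0,0,1],[0.008,0,0,0,0,0,1]]])

```text
t: 3.95
eef_pos: [0.5331, -0.0477, 0.0016]
tool_rot: [0.682, 0.732, 0.0, 0.003]
wrist_force: [6.4, -17.9, 0.9]
opening: 0.0849
```

```bash
python3 - <<'E'
from h import *
s=manip.state();print(s["eef_pos"],s["wrist_force"],s["wrist_torque"],tojig(s["eef_pos"]))
im=optics.camera("top"); np.save("pics/top2.npy",im)
cv2.imwrite("pics/top2.png",cv2.resize(im[150:240,160:300,::-1],None,fx=5,fy=5,interpolation=cv2.INTER_CUBIC))
E
```

```text
[ 0.53309026 -0.04774442  0.0016427 ] [  6.39634953 -17.92003592   0.88238876] [-2.7186158  -0.85856948  0.74870404] [-0.1589498   0.00974332]
```

View pics/top2.png

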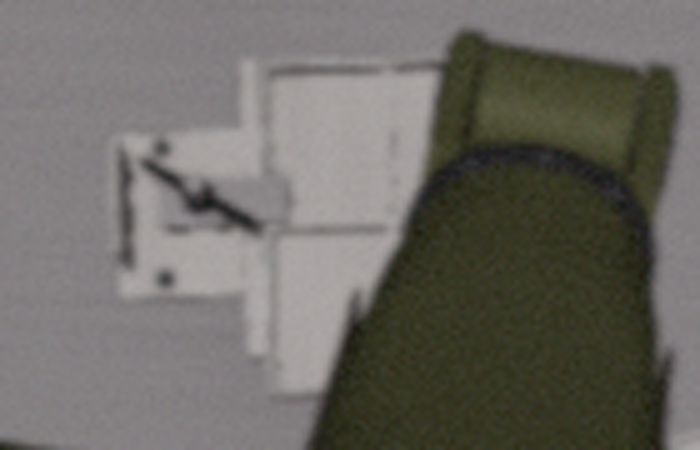

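Call:
carry_out(deltas=[[[0.003,0,0,0,0,0,1],[0.003,0,0,0,0,0,1],[-0.03,0,0,0,0,0,1],[-0.06,0,0,0,0,0,1],[-0.06,0,0,0,0,0,1],[-0.06,0,-0.2,0,0,0,1],[-0.06,0,-0.4,0,0,0,1],[-0.06,0,-0.6,0,0,0,1]]])

```text
t: 4.67
eef_pos: [0.5321, -0.0638, 0.1264]
tool_rot: [0.682, 0.731, -0.0, -0.001]
wrist_force: [-0.2, 0.1, 1.0]
opening: 0.0856
```

Call:
carry_out(deltas=[[[0.71,0.023,-0.07,0,0,0,0],[0.71,0.023,-0.07,0,0,0,0],[0.71,0.023,-0.07,0,0,0,0],[0.71,0.023,-0.07,0,0,0,0],[0.71,0.023,-0.07,0,0,0,0],[0.71,0.023,-0.07,0,0,0,0],[0.71,0.023,-0.07,0,0,0,0],[0.71,0.023,-0.07,0,0,0,0]]])

```text
t: 5.33
eef_pos: [0.5247, 0.1486, 0.1461]
tool_rot: [0.682, 0.731, -0.0, -0.0]
wrist_force: [0.8, -0.4, -0.7]
opening: 0.0427
```

```bash
python3 - <<'E'
from h import *
plan([.526,.1465,.2],93.9)
c=optics.get_calibration("wrist"); im=optics.camera("wrist"); np.save("pics/w1.npy",im)
import pickle; pickle.dump(c,open("pics/w1.pkl","wb"))
print(np.round(c["R"],3).tolist(), -np.array(c["R"]).T@c["t"], proj(c,[.526,.1465,.068]))
cv2.imwrite("pics/w1.png",im[:,:,::-1])
E
```

```text
t 5.33 pos [0.5247 0.1486 0.1461] xang 94.0 q6 0.14 F [ 0.8 -0.4 -0.7] T [ 0.01 -0.    0.02] open 0.0427
row [-0.007  0.004 -0.18 ] [-0.0002  0.      0.0006]
[[0.998, 0.07, -0.001], [0.068, -0.957, 0.282], [0.019, -0.282, -0.959]] [0.51940121 0.22132245 0.28904031] (np.float64(261.12630917916465), np.float64(204.6210409417195))
```

View pics/w1.png

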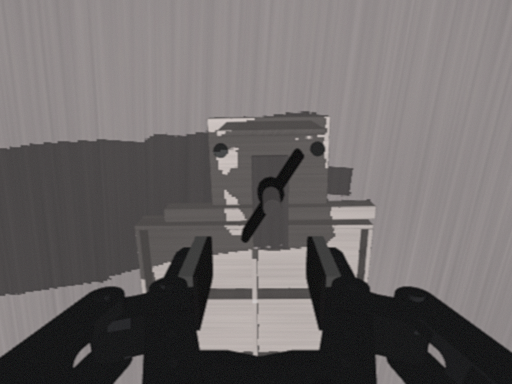

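The wrist view shows the tray edge running along the bar (row ~220). The nut is at about (271,190), with wing tips near (300,153) and (246,240). I'll take an enhanced crop for precision.

```bash
python3 - <<'E'
from h import *
import pickle
im=np.load("pics/w1.npy"); c=pickle.load(open("pics/w1.pkl","rb"))
b=np.clip((im[130:260,200:340,::-1].astype(float)/160)**.45*255,0,255).astype(np.uint8)
cv2.imwrite("pics/w1c.png",cv2.resize(b,None,fx=4.5,fy=4.5,interpolation=cv2.INTER_CUBIC))
for u,v,z in [(300,153,.068),(246,240,.068),(271,208,.085),(271,203,.085)]: print(ray(c,u,v,z))
for n in [(137,228),(372,225)]: print("tray",tojig(ray(c,*n,.025)))
for n in [(165,206),(375,204)]: print("bar",tojig(ray(c,*n,.018)))
E
```

```text
[0.54888761 0.18397735 0.068     ]
[0.51721564 0.11936516 0.068     ]
[0.53191505 0.15043659 0.085     ]
[0.53164647 0.15377435 0.085     ]
tray [-0.00019573  0.1071679 ]
tray [ 0.0029957 -0.0893047]
bar [0.01691352 0.08428694]
bar [ 0.01912678 -0.09250639]
```

View pics/w1c.png

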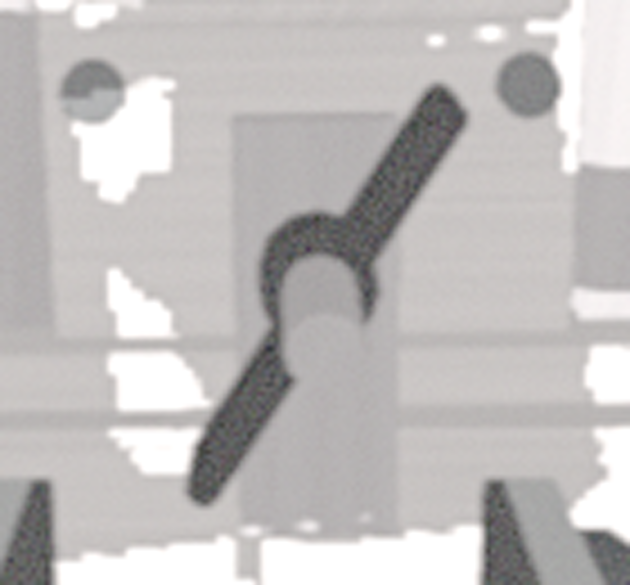

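Call:
carry_out(deltas=[[[0.006,0.025,0,0,0,-0.3,-0.25],[0.006,0.025,0,0,0,-0.3,-0.25],[0.006,0.025,0,0,0,-0.3,-0.25],[0.006,0.025,0,0,0,-0.3,-0.25],[0.006,0.025,0,0,0,-0.3,-0.25],[0.006,0.025,0,0,0,-0.3,-0.25],[0.006,0.025,0,0,0,-0.3,-0.25],[0.006,0.025,0,0,0,-0.3,-0.25]]])

```text
t: 6.05
eef_pos: [0.5326, 0.1492, 0.1461]
tool_rot: [0.274, 0.962, -0.0, -0.0]
wrist_force: [0.0, 0.4, -0.1]
opening: 0.0324
```

Call:
carry_out(deltas=[[[0,0,0.05,0,0,-0.3,-0.25],[0,0,0.05,0,0,-0.3,-0.25],[0,0,0.05,0,0,-0.3,-0.25],[0,0,0.05,0,0,-0.3,-0.25],[0,0,0.05,0,0,-0.3,-0.25],[0,0,0.05,0,0,-0.3,-0.25],[0,0,0.05,0,0,-0.3,-0.25],[0,0,0.05,0,0,-0.3,-0.25]]])

```text
t: 6.72
eef_pos: [0.5326, 0.1492, 0.1311]
tool_rot: [-0.193, 0.981, -0.0, -0.0]
wrist_force: [0.3, 0.2, -0.4]
opening: 0.0321
```

Call:
carry_out(deltas=[[[0,0,0.1,0,0,-0.117,-0.25],[0,0,0.1,0,0,-0.117,-0.25],[0,0,0.1,0,0,-0.117,-0.25],[0,0,0.1,0,0,-0.117,-0.25],[0,0,0.1,0,0,-0.117,-0.25]]])

```text
t: 7.13
eef_pos: [0.5326, 0.1497, 0.1013]
tool_rot: [-0.364, 0.931, 0.0, -0.0]
wrist_force: [0.2, -0.0, 0.6]
opening: 0.0318
```

```bash
python3 - <<'E'
from h import *
plan([.532,.151,.047],223)
c=optics.get_calibration("wrist"); im=optics.camera("wrist")
p=np.array([.532,.151,.085])
print("post top",proj(c,p),"tcp",proj(c,manip.state()["eef_pos"]))
b=np.clip((im[:,:,::-1].astype(float)/160)**.5*255,0,255).astype(np.uint8)
cv2.imwrite("pics/w2.png",b)
E
```

```text
t 7.13 pos [0.5326 0.1497 0.1013] xang -137.3 q6 -2.11 F [ 0.2 -0.   0.6] T [ 0.04 -0.01  0.03] open 0.0318
row [-0.001  0.005  0.181] [ 0.     -0.0001 -0.0017]
post top (np.float64(259.5658946816534), np.float64(237.4893480636547)) tcp (np.float64(257.06767051137524), np.float64(251.70858399615457))
```

View pics/w2.png

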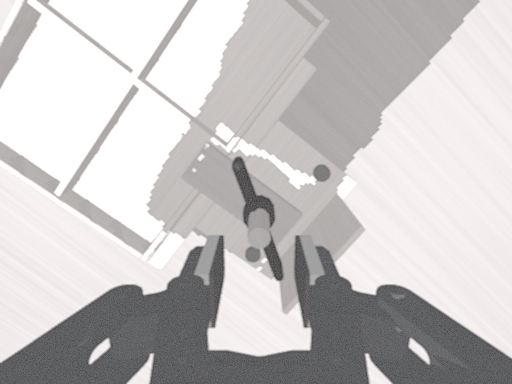

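The post top shows at (259,237), exactly where my estimate projects and centred between the fingers. The wings run from (238,162) to (279,277). I'll lower over the nut and stroke clockwise.

Call:
carry_out(deltas=[[[0,0.005,0.06,0,0,0,-0.25],[0,0.005,0.12,0,0,0,-0.25],[0,0.005,0.16,0,0,0,-0.25],[0,0.005,0.182,0,0,0,-0.25],[0,0.005,0.182,0,0,0,-0.25]]])

```text
t: 7.6
eef_pos: [0.5309, 0.1516, 0.0455]
tool_rot: [-0.366, 0.931, 0.0, -0.001]
wrist_force: [-0.1, -0.6, -0.1]
opening: 0.0321
```

Call:
carry_out(deltas=[[[0,0,0,0,0,0.035,-0.25],[0,0,0,0,0,0.07,-0.25],[0,0,0,0,0,0.105,-0.25],[0,0,0,0,0,0.14,-0.25],[0,0,0,0,0,0.175,-0.25],[0,0,0,0,0,0.21,-0.25],[0,0,0,0,0,0.245,-0.25],[0,0,0,0,0,0.28,-0.25]]])

```text
t: 8.27
eef_pos: [0.5323, 0.1519, 0.0478]
tool_rot: [0.068, 0.998, 0.0, 0.001]
wrist_force: [2.0, -0.7, -1.0]
opening: 0.0321
```

```bash
python3 - <<'E'
from h import *
plan([.532,.151,.045],150)
c=optics.get_calibration("wrist"); im=optics.camera("wrist")
b=np.clip((im[120:320,140:380,::-1].astype(float)/160)**.5*255,0,255).astype(np.uint8)
cv2.imwrite("pics/w3.png",cv2.resize(b,None,fx=2.5,fy=2.5))
E
```

```text
t 8.27 pos [0.5323 0.1519 0.0478] xang 172.2 q6 -1.22 F [ 2.  -0.7 -1. ] T [-0.13 -0.32  0.03] open 0.0321
row [ 0.    -0.003  0.009] [0.0003 0.0006 0.1235]
```

View pics/w3.png

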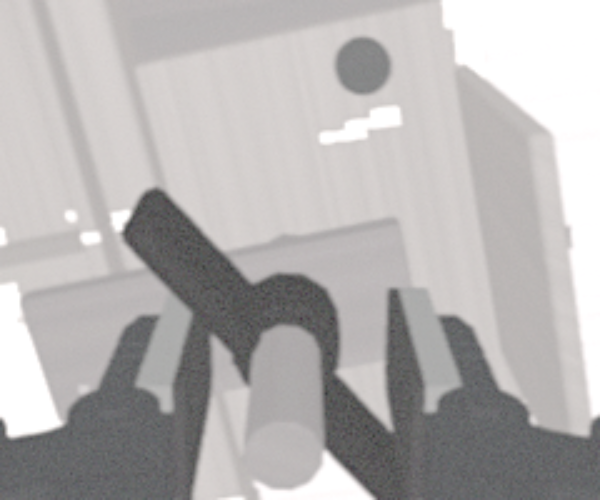

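The picture shows the left fingertip on the upper wing and the right one on the lower wing, so the stroke is driving the nut. I'll carry on.

Call:
carry_out(deltas=[[[0,0,0.006,0,0,0.035,-0.25],[0,0,0.006,0,0,0.07,-0.25],[0,0,0.006,0,0,0.105,-0.25],[0,0,0.006,0,0,0.14,-0.25],[0,0,0.008,0,0,0.175,-0.25],[0,0,0.008,0,0,0.21,-0.25],[0,0,0.01,0,0,0.245,-0.25],[0,0,0.01,0,0,0.28,-0.25]]])

```text
t: 8.98
eef_pos: [0.5319, 0.1518, 0.0445]
tool_rot: [0.485, 0.875, 0.0, 0.001]
wrist_force: [1.0, -2.2, -0.6]
opening: 0.032
```

Call:
carry_out(deltas=[[[0,0,0,0,0,0.035,-0.25],[0,0,0,0,0,0.07,-0.25],[0,0,0,0,0,0.105,-0.25],[0,0,0,0,0,0.14,-0.25],[0,0,0.002,0,0,0.175,-0.25],[0,0,0.003,0,0,0.21,-0.25],[0,0,0.004,0,0,0.245,-0.25],[0,0,0.004,0,0,0.28,-0.25]]])

```text
t: 9.65
eef_pos: [0.5318, 0.1519, 0.0433]
tool_rot: [0.811, 0.585, 0.0, 0.0]
wrist_force: [-0.2, -0.7, 0.8]
opening: 0.0321
```

Call:
carry_out(deltas=[[[0,0,0,0,0,0.035,-0.25],[0,0,0,0,0,0.07,-0.25],[0,0,0,0,0,0.105,-0.25],[0,0,0,0,0,0.14,-0.25],[0,0,0.002,0,0,0.175,-0.25],[0,0,0.003,0,0,0.21,-0.25],[0,0,0.004,0,0,0.245,-0.25],[0,0,0.004,0,0,0.28,-0.25]]])

```text
t: 10.32
eef_pos: [0.5323, 0.1521, 0.0424]
tool_rot: [0.983, 0.184, 0.001, -0.0]
wrist_force: [2.9, 0.6, -0.7]
opening: 0.0318
```

```bash
python3 - <<'E'
from h import *
plan([.532,.151,.043],-33)
E
```

```text
t 10.32 pos [0.5323 0.1521 0.0424] xang 21.2 q6 1.41 F [ 2.9  0.6 -0.7] T [ 0.06 -0.37  0.02] open 0.0318
row [-0.002  0.003 -0.002] [-2.000e-04 -7.000e-04  3.012e-01]
```

Call:
carry_out(deltas=[[[0,0,0,0,0,0.035,-0.25],[0,0,0,0,0,0.07,-0.25],[0,0,0,0,0,0.105,-0.25],[0,0,0,0,0,0.14,-0.25],[0,0,0.002,0,0,0.175,-0.25],[0,0,0.003,0,0,0.21,-0.25],[0,0,0.004,0,0,0.245,-0.25],[0,0,0.004,0,0,0.28,-0.25]]])

```text
t: 10.98
eef_pos: [0.5321, 0.1519, 0.041]
tool_rot: [0.968, -0.252, 0.001, -0.0]
wrist_force: [1.6, -1.1, -0.5]
opening: 0.0321
```

Call:
carry_out(deltas=[[[0,0,0,0,0,-0.04,-0.25],[0,0,0,0,0,-0.06,-0.25],[0,0,-0.08,0,0,-0.06,-0.25],[0,0,-0.16,0,0,-0.06,-0.25],[0,0,-0.22,0,0,-0.06,-0.25],[0,0,-0.22,0,0,-0.1,-0.25],[0,0,-0.22,0,0,-0.14,-0.25],[0,0,-0.22,0,0,-0.18,-0.25]]])

```text
t: 11.65
eef_pos: [0.5318, 0.152, 0.1074]
tool_rot: [0.999, 0.033, 0.001, -0.0]
wrist_force: [-0.4, 0.2, -0.8]
opening: 0.0323
```

Call:
carry_out(deltas=[[[0,0,0,0,0,-0.31,-0.25],[0,0,0,0,0,-0.31,-0.25],[0,0,0,0,0,-0.31,-0.25],[0,0,0,0,0,-0.31,-0.25],[0,0,0,0,0,-0.31,-0.25],[0,0,0,0,0,-0.31,-0.25],[0,0,0,0,0,-0.31,-0.25],[0,0,0,0,0,-0.31,-0.25]]])

```text
t: 12.32
eef_pos: [0.5317, 0.152, 0.107]
tool_rot: [0.868, 0.497, 0.001, 0.0]
wrist_force: [-0.2, 0.4, -0.0]
opening: 0.0321
```

Call:
carry_out(deltas=[[[0,0,0,0,0,-0.31,-0.25],[0,0,0,0,0,-0.31,-0.25],[0,0,0,0,0,-0.31,-0.25],[0,0,0,0,0,-0.31,-0.25],[0,0,0,0,0,-0.31,-0.25],[0,0,0,0,0,-0.31,-0.25],[0,0,0,0,0,-0.31,-0.25],[0,0,0,0,0,-0.31,-0.25]]])

```text
t: 12.98
eef_pos: [0.5317, 0.152, 0.1069]
tool_rot: [0.534, 0.845, 0.0, 0.0]
wrist_force: [-0.4, 0.4, 0.3]
opening: 0.032
```

Call:
carry_out(deltas=[[[0,0,0,0,0,-0.31,-0.25],[0,0,0,0,0,-0.31,-0.25],[0,0,0,0,0,-0.31,-0.25],[0,0,0,0,0,-0.31,-0.25],[0,0,0,0,0,-0.31,-0.25],[0,0,0,0,0,-0.31,-0.25],[0,0,0,0,0,-0.31,-0.25],[0,0,0,0,0,-0.31,-0.25]]])

```text
t: 13.65
eef_pos: [0.5317, 0.152, 0.1069]
tool_rot: [0.077, 0.997, 0.0, 0.0]
wrist_force: [-0.3, 0.3, -0.7]
opening: 0.0323
```

```bash
python3 - <<'E'
from h import *
plan([.532,.151,.041],170)
c=optics.get_calibration("wrist"); im=optics.camera("wrist")
for w in (15,195):
    print(w,proj(c,np.array([.532+.038*np.cos(np.radians(w)),.151+.038*np.sin(np.radians(w)),.063])))
b=np.clip((im[60:360,100:420,::-1].astype(float)/160)**.5*255,0,255).astype(np.uint8)
cv2.imwrite("pics/w4.png",cv2.resize(b,None,fx=2,fy=2))
E
```

```text
t 13.65 pos [0.5317 0.152  0.1069] xang 171.2 q6 -1.2 F [-0.3  0.3 -0.7] T [-0.   -0.04  0.  ] open 0.0323
row [-0.001 -0.003  0.22 ] [0.0001 0.0003 0.0066]
15 (np.float64(280.58045326864055), np.float64(272.12525883106684))
195 (np.float64(228.0048594564556), np.float64(161.36984404440798))
```

View pics/w4.png

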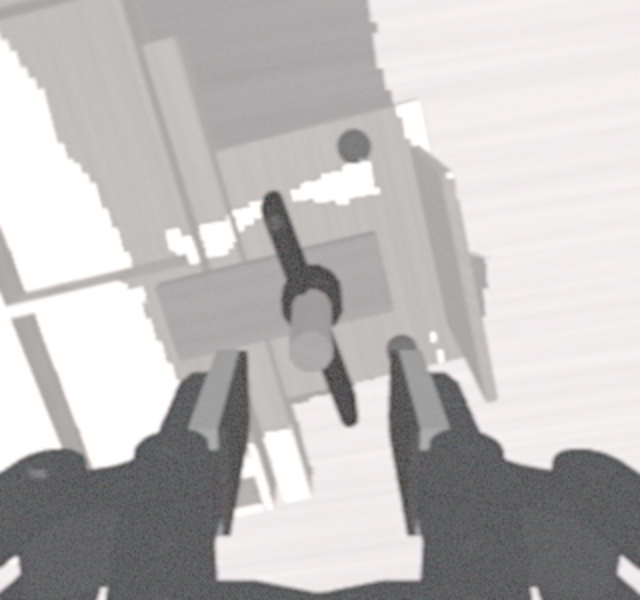

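The wings run from (236,159) to (275,269), a yaw of about 191° and a value of about 7.7 rad. Around 187° is left. I'll re-engage for the second stroke.

Call:
carry_out(deltas=[[[0,-0.002,0.06,0,0,0,-0.34],[0,-0.002,0.12,0,0,0,-0.34],[0,-0.002,0.18,0,0,0,-0.34],[0,-0.002,0.21,0,0,0,-0.34],[0,-0.002,0.22,0,0,0,-0.34],[0,-0.002,0.22,0,0,0.02,-0.34],[0,-0.002,0.22,0,0,0.05,-0.34],[0,-0.002,0.22,0,0,0.08,-0.34]]])

```text
t: 14.37
eef_pos: [0.5319, 0.1515, 0.0412]
tool_rot: [0.208, 0.978, 0.0, 0.001]
wrist_force: [0.1, 0.3, -0.2]
opening: 0.0282
```

Call:
carry_out(deltas=[[[0,0,0,0,0,0.035,-0.34],[0,0,0,0,0,0.07,-0.34],[0,0,0,0,0,0.105,-0.34],[0,0,0,0,0,0.14,-0.34],[0,0,0.002,0,0,0.175,-0.34],[0,0,0.003,0,0,0.21,-0.34],[0,0,0.003,0,0,0.245,-0.34],[0,0,0.003,0,0,0.28,-0.34]]])

```text
t: 15.03
eef_pos: [0.532, 0.1513, 0.0404]
tool_rot: [0.605, 0.796, 0.0, 0.001]
wrist_force: [0.3, -1.9, -1.0]
opening: 0.0282
```

Call:
carry_out(deltas=[[[0,0,0,0,0,0.035,-0.34],[0,0,0,0,0,0.07,-0.34],[0,0,0,0,0,0.105,-0.34],[0,0,0,0,0,0.14,-0.34],[0,0,0.002,0,0,0.175,-0.34],[0,0,0.003,0,0,0.21,-0.34],[0,0,0.003,0,0,0.245,-0.34],[0,0,0.003,0,0,0.28,-0.34]]])

```text
t: 15.7
eef_pos: [0.5323, 0.1516, 0.0396]
tool_rot: [0.886, 0.463, 0.001, 0.0]
wrist_force: [3.3, -0.2, -1.7]
opening: 0.0281
```

Call:
carry_out(deltas=[[[0,0,0,0,0,0.035,-0.34],[0,0,0,0,0,0.07,-0.34],[0,0,0,0,0,0.105,-0.34],[0,0,0,0,0,0.14,-0.34],[0,0,0.002,0,0,0.175,-0.34],[0,0,0.003,0,0,0.21,-0.34],[0,0,0.003,0,0,0.23,-0.34],[0,0,0.003,0,0,0.23,-0.34]]])

```text
t: 16.37
eef_pos: [0.5322, 0.1515, 0.0387]
tool_rot: [0.993, 0.121, 0.001, -0.0]
wrist_force: [0.7, 0.8, 1.5]
opening: 0.0284
```

```bash
python3 - <<'E'
from h import *
plan([.532,.151,.04],-32)
E
```

```text
t 16.37 pos [0.5322 0.1515 0.0387] xang 13.9 q6 1.54 F [0.7 0.8 1.5] T [-0.02 -0.16  0.02] open 0.0284
row [-0.001  0.002 -0.004] [-0.0003 -0.0007  0.255 ]
```

Call:
carry_out(deltas=[[[0,0,0,0,0,0.035,-0.34],[0,0,0,0,0,0.07,-0.34],[0,0,0,0,0,0.105,-0.34],[0,0,0,0,0,0.14,-0.34],[0,0,0.001,0,0,0.175,-0.34],[0,0,0.002,0,0,0.2,-0.34],[0,0,0.002,0,0,0.215,-0.34],[0,0,0.002,0,0,0.215,-0.34]]])

```text
t: 17.03
eef_pos: [0.532, 0.1513, 0.0377]
tool_rot: [0.977, -0.213, 0.001, -0.0]
wrist_force: [0.9, -0.7, 1.0]
opening: 0.0284
```

```bash
python3 - <<'E'
from h import *
plan([.532,.151,.04],-40)
E
```

```text
t 17.03 pos [0.532  0.1513 0.0377] xang -24.6 q6 2.21 F [ 0.9 -0.7  1. ] T [-0.22 -0.2   0.11] open 0.0284
row [ 0.     0.001 -0.008] [-0.0003 -0.0004  0.0855]
```

Call:
carry_out(deltas=[[[0,0,0,0,0,0.01,-0.34],[0,0,0,0,0,0.02,-0.34],[0,0,0,0,0,0.03,-0.34],[0,0,0,0,0,0.03,-0.34]]])

```text
t: 17.37
eef_pos: [0.5318, 0.1513, 0.0374]
tool_rot: [0.966, -0.258, 0.001, -0.0]
wrist_force: [1.2, -2.4, 2.2]
opening: 0.0282
```

```bash
python3 - <<'E'
from h import *
plan([.532,.151,.04],-40)
E
```

```text
t 17.37 pos [0.5318 0.1513 0.0374] xang -29.9 q6 2.3 F [ 1.2 -2.4  2.2] T [-0.33 -0.24  0.01] open 0.0282
row [ 0.001  0.001 -0.009] [-0.0002 -0.0003  0.0561]
```

Call:
carry_out(deltas=[[[0,0,0,0,0,0.01,-0.34],[0,0,0,0,0,0.02,-0.34],[0,0,0,0,0,0.02,-0.34]]])

```text
t: 17.62
eef_pos: [0.5316, 0.1513, 0.0372]
tool_rot: [0.958, -0.288, 0.0, -0.0]
wrist_force: [3.1, -2.1, 0.7]
opening: 0.0283
```

```bash
python3 - <<'E'
from h import *
plan([.532,.151,.04],-40)
c=optics.get_calibration("wrist"); im=optics.camera("wrist")
b=np.clip((im[120:320,140:380,::-1].astype(float)/160)**.5*255,0,255).astype(np.uint8)
for w in (3.6,183.6):
  for z in (.059,.039): print(w,z,np.array(proj(c,np.array([.532+.038*np.cos(np.radians(w)),.151+.038*np.sin(np.radians(w)),z])))*2.5-[350,300])
cv2.imwrite("pics/w5.png",cv2.resize(b,None,fx=2.5,fy=2.5))
E
```

```text
t 17.62 pos [0.5316 0.1513 0.0372] xang -33.5 q6 2.37 F [ 3.1 -2.1  0.7] T [-0.42 -0.27  0.09] open 0.0283
row [ 0.002  0.    -0.009] [-0.0001 -0.0002  0.0361]
3.6 0.059 [149.51453032 204.63247949]
3.6 0.039 [168.93988442 168.27540062]
183.6 0.059 [435.8552311  542.65182974]
183.6 0.039 [419.74943269 470.52929724]
```

View pics/w5.png

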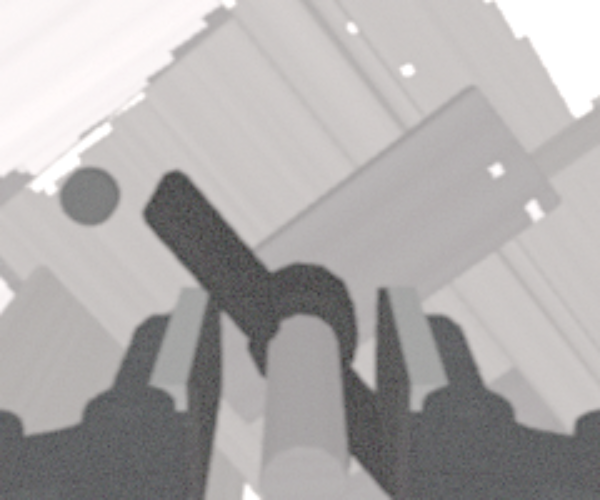

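The wing tip is at (148–175, 172–212), within a few degrees of where the stop should put it: (150,205) for the top edge and (169,168) for the bottom. I'll press a little further to feel the stop.

Call:
carry_out(deltas=[[[0,0,0,0,0,0.01,-0.34],[0,0,0,0,0,0.02,-0.34],[0,0,0,0,0,0.02,-0.34]]])

```text
t: 17.92
eef_pos: [0.5318, 0.1506, 0.0371]
tool_rot: [0.948, -0.318, 0.001, 0.0]
wrist_force: [3.4, -8.8, 1.8]
opening: 0.0283
```

```bash
python3 - <<'E'
from h import *
plan([.532,.151,.04],-42); print(manip.state()["effort"][5])
E
```

```text
t 17.92 pos [0.5318 0.1506 0.0371] xang -37.1 q6 2.43 F [ 3.4 -8.8  1.8] T [-1.44 -0.61  0.23] open 0.0283
row [-0.    -0.001 -0.01 ] [ 0.0001 -0.0005  0.0271]
0.8477132767438889
```

Call:
carry_out(deltas=[[[0,0,0,0,0,0.01,-0.34],[0,0,0,0,0,0.018,-0.34],[0,0,0,0,0,0.018,-0.34]]])

```text
t: 18.17
eef_pos: [0.532, 0.1502, 0.0372]
tool_rot: [0.939, -0.345, 0.001, 0.001]
wrist_force: [5.7, -12.8, 1.4]
opening: 0.0285
```

```bash
python3 - <<'E'
from h import *
plan([.532,.151,.04],-42); print(manip.state()["effort"][5])
E
```

```text
t 18.17 pos [0.532  0.1502 0.0372] xang -40.3 q6 2.49 F [  5.7 -12.8   1.4] T [-2.05 -0.81  0.5 ] open 0.0285
row [-0.002 -0.002 -0.009] [ 0.0001 -0.0007  0.0093]
1.121077761054039
```

The wrist force rose to 14 N and the joint 6 effort to 1.1 N m without matching rotation, so the nut is at its stop. I'll back off, lift clear and check.

Call:
carry_out(deltas=[[[0,0,0,0,0,-0.04,-0.34],[0,0,0,0,0,-0.08,-0.25],[0,0,0,0,0,-0.1,-0.25],[0,0,-0.1,0,0,-0.1,-0.25],[0,0,-0.2,0,0,-0.1,-0.25],[0,0,-0.3,0,0,-0.1,-0.25],[0,0,-0.4,0,0,-0.1,-0.25],[0,0,-0.4,0,0,-0.1,-0.25]]])

```text
t: 18.83
eef_pos: [0.5331, 0.1521, 0.1627]
tool_rot: [0.981, -0.193, 0.004, -0.002]
wrist_force: [0.2, 0.8, 0.8]
opening: 0.032
```

```bash
python3 - <<'E'
from h import *
plan([.532,.151,.15],-15)
c=optics.get_calibration("wrist"); im=optics.camera("wrist"); g=im.max(axis=2)
# dark nut pixels around predicted axis
u0,v0=proj(c,np.array([.532,.151,.055]))
m=(g<35).astype(np.uint8); yy,xx=np.mgrid[:384,:512]
m[(xx-u0)**2+(yy-v0)**2>75**2]=0
m[:, :]*= (yy<330)
cs,_=cv2.findContours(m,cv2.RETR_EXTERNAL,cv2.CHAIN_APPROX_NONE)
for k in sorted(cs,key=cv2.contourArea)[-3:]:
    p=k[:,0].astype(float); W=np.array([ray(c,u,v,.055) for u,v in p])[:,:2]
    r=cv2.minAreaRect(W.astype(np.float32)*1000); d=np.linalg.svd(W-W.mean(0))[2][0]
    print(cv2.contourArea(k),np.round(W.mean(0),4),np.round(r[1],1),"wing yaw",np.degrees(np.arctan2(d[1],d[0])))
print("pred",u0,v0,[proj(c,np.array([.532+s*.038,.151+s*.0024,.055])) for s in (1,-1)])
im=optics.camera("top"); np.save("pics/top3.npy",im); c=optics.get_calibration("top")
a=np.load("pics/top0.npy").astype(int)
for n,p in [("cup",(102,182)),("bowl",(393,200)),("bottle",(375,138))]:
    x,y=p; print(n,"mean diff",np.abs(im[y-18:y+18,x-18:x+18].astype(int)-a[y-18:y+18,x-18:x+18]).mean())
E
```

```text
t 18.83 pos [0.5331 0.1521 0.1627] xang -22.3 q6 2.17 F [0.2 0.8 0.8] T [ 0.03 -0.04  0.02] open 0.032
row [-0.002  0.005  0.042] [-0.0014 -0.0021 -0.0403]
102.5 [0.4768 0.1429] [ 6.5 17.6] wing yaw 161.36794972842722
182.5 [0.5094 0.1478] [28.9  6. ] wing yaw 179.5848468786891
432.0 [0.5469 0.1501] [17.9 42.7] wing yaw -169.03947091783462
pred 262.65647627654016 188.72191427028957 [(np.float64(240.37144154477897), np.float64(144.1415600251617)), (np.float64(283.3924452986488), np.float64(230.20342218573808))]
cup mean diff 6.914351851851852
bowl mean diff 8.057098765432098
bottle mean diff 6.989454732510288
```

Call:
carry_out(deltas=[[[0,0,-0.1,0,0,-0.035,0],[-0.1,-0.1,-0.3,0,0,-0.08,0],[-0.2,-0.2,-0.4,0,0,-0.12,0],[-0.3,-0.3,-0.4,0,0,-0.16,0],[-0.4,-0.4,-0.4,0,0,-0.2,0],[-0.5,-0.5,-0.4,0,0,-0.24,0],[-0.5,-0.5,-0.4,0,0,-0.26,0],[-0.5,-0.5,-0.4,0,0,-0.26,0]]])

```text
t: 19.6
eef_pos: [0.4471, 0.352, 0.2756]
tool_rot: [0.976, 0.217, -0.001, -0.0]
wrist_force: [0.4, -0.6, -0.1]
opening: 0.0428
```

```bash
python3 - <<'E'
from h import *
plan([.45,.35,.3],20)
im=optics.camera("top"); c=optics.get_calibration("top"); a=np.load("pics/top0.npy").astype(int)
for n,(x,y) in [("cup",(102,182)),("bowl",(393,200)),("bottle",(375,138)),("bare table",(300,110))]:
    print(n,np.abs(im[y-14:y+14,x-14:x+14].astype(int)-a[y-14:y+14,x-14:x+14]).mean())
    t=a[y-22:y+22,x-22:x+22].astype(np.uint8); S=im[y-32:y+32,x-32:x+32]
    print("  shift px",np.array(cv2.minMaxLoc(cv2.matchTemplate(S,t,cv2.TM_CCOEFF_NORMED))[3])-10)
def quad(im):
    m=(cv2.medianBlur(im,3).min(axis=2)>132).astype(np.uint8)
    m[:, :215]=0; m[:,295:]=0; m[:140]=0; m[245:]=0
    m=cv2.morphologyEx(m,cv2.MORPH_CLOSE,np.ones((5,5)))
    k=max(cv2.findContours(m,cv2.RETR_EXTERNAL,cv2.CHAIN_APPROX_NONE)[0],key=cv2.contourArea)
    W=np.array([ray(c,u,v,.02)[:2]*1000 for u,v in k[:,0]],np.float32)
    return np.round(cv2.minAreaRect(W),1) if 0 else cv2.minAreaRect(W)
print(quad(a.astype(np.uint8))); print(quad(im))
m=(im.min(axis=2)>128)
for r in (165,175,205,215,222): print(r,im[r,205:225].min(axis=1))
E
```

```text
t 19.6 pos [0.4471 0.352  0.2756] xang 25.0 q6 1.74 F [ 0.4 -0.6 -0.1] T [ 0.02 -0.01  0.  ] open 0.0428
row [ 0.006  0.01  -0.081] [-0.0003  0.0006  0.028 ]
cup 34.78656462585034
  shift px [3 1]
bowl 6.795918367346939
  shift px [0 0]
bottle 5.4812925170068025
  shift px [0 0]
bare table 6.295493197278912
  shift px [1 0]
((526.2863159179688, -22.656478881835938), (184.04678344726562, 148.1901092529297), 2.097316265106201)
((526.8593139648438, 36.27632522583008), (201.1913299560547, 146.223876953125), 4.3567094802856445)
165 [123 122 125 139 149 147 137 129 121 117 123 131 128 128 129 131 139 140
 142 142]
175 [134 135 135 147 155 157 154 139 129 138 150 156 153 153 153 151 155 155
 155 156]
205 [161 158 159 152 154 158 157 158 149 134 144 157 158 160 159 160 159 158
 156 157]
215 [122 120 118 126 137 150 160 156 147 132 141 155 158 157 156 158 157 159
 160 157]
222 [123 119 122 120 117 113 111 118 128 130 126 141 149 153 159 156 159 157
 154 158]
```

```bash
python3 -c "
from station import order; print(order.close_job())"
```

```text
the job is handed in; nothing more can be done
None
```

I pushed the tray against the stop bar and turned the wing nut to its stop in two clockwise fingertip strokes. I handed the job in at about 19.6 s of the 64 s allowed, with the arm clear of everything.

**Tray:** pushing met solid resistance of about 18 N at the bar. In the top view the tray then lies at 4.4° against the bar's 3.9°. Its edge is within about 1 mm of the bar face, and it moved about 59 mm.

**Wing nut:** the resisting force rose to about 14 N, with 1.1 N m at the last joint. The wings measured 3.5° yaw, and the stop position predicts 3.6°, so the value is about 11 rad.

**Cup, bowl and bottle:** the last top picture shows no shift of the bowl or bottle. The arm covered the cup in that picture, so its check there failed (it read as a 3-pixel shift). In the picture before, the cup region differed by no more than image noise.

**Unverified or in disagreement:**
- I had no way to measure the jaw's force on the rim. I take it from the nut being at its stop.
- The top and wrist cameras disagreed by about 4–6 mm on where the nut is. I used the wrist view, which a second wrist picture confirmed.

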